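Square up a one-nail batten

ROBOT

A 6-joint arm with a two-finger parallel gripper is mounted at the origin on the work surface. World frame = base frame: x ahead of the robot, y to its left, z up, the work surface at z = 0. Lengths are in m, angles in rad, forces in N, time in s.
With the tool pointing down it reaches from about 0.3 to 0.875 m from the base axis. Payload 6.4 kg.
Tool frame: the origin (TCP) lies between the finger pads; the fingertips stand 8 mm ahead of it and the grasp point (between the pads) lies 11 mm behind it; z points along the fingers, y is the direction in which the jaws open and shut (so a half turn about z gives the same grasp; the last joint's range is limited). The gripper opens to 85 mm and grips with 20 to 120 N. Pads are 22 mm wide; open, the fingers measure 114 mm over their backs; the gripper's body (76 mm by 85 mm) begins 54 mm behind the grasp point. The pads swing forward as they close: fully open they stand 13 mm farther back than shut.
Start: joints at [-1.492, 0.181, 1.607, -0, 1.354, -0.206], TCP at [0.162, -0.552, 0.239] pointing down, gripper open.
Joint ranges: [-2.99, 2.99], [-0.89, 2.07], [0.3, 2.58], [-1.14, 4.28], [0, 2.63], [-3.12, 3.12]. Speed limits (rad/s): [2.57, 2.57, 3.01, 3.14, 3.14, 3.14].

INTERFACE

Orientations are given as a unit quaternion [w, x, y, z].
In Python, from bench import monitor, viewer, workorder, spotter gives the robot as it stands. The module is installed in compiled form; this text tells all that it offers.
- The arm moves only by the tool move_arm, never from a script. Its argument "motion" is a list of rows, each a list of 3 entries, a list of its own where there are three numbers: the shift along the tool's x, y, z in units of 60 mm (1.0 is 60 mm), then the turn, a rotation vector about the tool's x, y, z in units of 8 degrees (1.0 is 8 degrees), then the opening in per cent of the stroke, from 0 (shut) to 100 (fully open). In form: [[[dx, dy, dz], [rx, ry, rz], grip], ...]. A call has 1 to 10 rows; each row is the pose to reach, as a shift and turn from the pose commanded when the call began, along the tool's axes at that moment; what a row does not reach only later rows make up. A row lasts 1/8 s, in which the tool goes at most 62.5 mm and 10.7 degrees, less where a joint would pass 70% of its speed; a pose out of reach is approached as far as the arm can. A call with a gripper value outside its range is refused whole. The fingers move at their own pace and stop on an object; the grip force is fixed at half the most. Time passes only in rows, so rows that repeat a pose let the fingers close. It gives the time, the measured TCP pose, the force and the opening at its end, in the units of the state.
- monitor.get_obs(): the state, without advancing time (a new reading comes with each control period).
- viewer.camera(name): name is "scene" or "top"; returns the picture (480x640x3 uint8, blue, green, red); there is no depth.
- viewer.calibration(name): a dict with "fovy" (degrees; the focal length in pixels is half the picture's height over the tangent of half this angle, whatever the lens; pixels are square), "cx", "cy" (the principal point, pixels), "extrinsics" (4x4, takes a point from camera to world coordinates). Camera axes: x right, y down, z forward; pixel columns grow to the right and rows downward; lengths in m; the calibration is good to about 2 mm. A picture is of the moment at which its call begins. calibration takes no time and is no camera call.
- workorder.hand_in(): hands the job in, once; it reports no verdict.
Trained networks look in the newest picture that a camera, given by its name, has taken for a name from the list of things; names that differ only in an ending like _2 or _b are one class to them, and where a whole thing is asked for, a point or a joint stands for the part that bears it (a point fixed in the world has none). Each returns a list of dicts, best first, with "score" (0 to 1); they miss things now and then, are a little off and sometimes report something else, mostly with a low value. They report only what shows in the picture. A call takes as long as a camera call.
- spotter.search_frame(camera, name): "centre" ([column, row] as shares, 0 to 1, of the picture: columns of its width, rows of its height, amid what is visible of it).
- spotter.outline_of(camera, name): "region" (480x640 bool, what is visible of it) and "centre" ([column, row] as shares, 0 to 1, of the picture: columns of its width, rows of its height, amid what is visible of it).
The state is a dict: "time_s": time; "q": joint angles; "dq": joint speeds; "joint_efforts": joint torques, N m; "eef_pos": TCP position; "eef_rot": TCP orientation; "wrist_force": force on the tool from outside, world axes, zero at the start; "torque": the same for the moment, N m; "opening": opening from 0.0 (shut) to 1.0 (fully open).
Only numpy, scipy, OpenCV 4.12 (cv2) and the standard library are available. Lean on these libraries where they do the work, as an engineer would, in place of code of your own. Each camera call takes 0.05 s, during which the arm holds its last target. There are 200 camera calls.

TASK

The batten is held to the board by a single nail and has swung askew. Take the rafter square off its offcut, hook its fence over the board's near edge (the one facing the robot) and press it into the corner on the batten's right-hand side, as seen from the robot, so that the fence lies flush along the board, the blade lies flat on the board and flush along the batten, and the batten has been swung truly square. Finish while still gripping the square and pressing it firmly against both, ready for the second nail; leave the hammer, tape measure and nail box where they are.

Things in the scene. Friction and masses are not known exactly. Their poses are not given: they have to be found in the camera images.
- square: Rafter square: grey plastic right triangle lying flat, legs 180 mm, blade 5 mm thick, open in the middle, 140 g, with a fence along one leg. Origin: right-angle corner, on the blade's underside. x: along the leg without fence (the blade edge that goes to the batten, y = 0). -y: along the fence. Slides on wood (friction 0.35). Starts flat on the offcut, fence hung over its near edge; only its yaw needs turning.
- fence: The square's fence: a bar 9 mm thick, 174 mm long (y), 29 mm tall, axes as the square's. Origin: its centre, at (-4.5, -93, +2.5) mm from the square's origin. It stands 12 mm above the blade's top face (grip it there across the 9 mm) and hangs 12 mm below the blade's underside. Its working face is the +x face, at x = 0 of the square.
- fence_heel (a point): Point on the fence's working face 10 mm from the right-angle corner, 6 mm below the blade's underside (square's axes).
- fence_toe (a point): Point on the fence's working face 176 mm from the right-angle corner, 6 mm below the blade's underside (square's axes).
- blade_heel (a point): Point on the blade edge that goes against the batten, 4 mm from the right-angle corner along it, half-way up the 5 mm thickness.
- blade_tip (a point): Point on the same blade edge, 176 mm from the right-angle corner along it.
- offcut: The loose piece of pine the square starts on, 140 mm (x) x 200 mm (y) x 38 mm high, 0.55 kg. Origin: centre of its underside, on the table.
- plate: The board: a pine two-by-four lying flat, clamped to the left table edge, immovable, 89 mm wide (x), 38 mm high, 780 mm long (y from -280 at the right end to +500 mm; a grey clamp from +345 mm on). Origin: at table height below the nail, midway across the width. x points away from the robot: near edge at x = -44.5 mm, top at z = 38 mm.
- batten: Pine strip 64 mm wide (y), 19 mm thick, 310 mm long, lying across the board on top of it. Origin: on the nail's axis, on its underside, 38 mm above the table. x runs along it away from the robot, from -75 to +235 mm; right-hand edge at y = -32 mm. It turns only about the nail. A second nail, started, stands 28 mm proud of its top at (24, 17) mm.
- nail (a joint): Angle of the batten about its nail, rad: 0 = square to the board, positive = far end swung to the right (clockwise from above). Starts at 0.10 to 0.26. Friction 0.2 N m, no spring: it stays where left. The blade edge reaches past both sides of the nail, so pressing the square straight against the batten swings it true, then comes to a firm stop.
- hammer: Claw hammer lying on the table beyond the work, 270 mm long; a bystander. Origin near its handle's middle.
- tape: Dark tape measure, 72 x 70 x 38 mm, on the table nearer the robot on the left; a bystander. Origin: centre of its underside.
- nailbox: Open cardboard box of nails, 90 x 75 x 32 mm, on the table nearer the robot; a bystander. Origin: centre of its underside.

How it is judged:
On the way:
1. the square is held with its fence over the board's near edge (within 15 mm of it) and its blade lying on the board (x of fence_heel in the frame of plate between -0.06 and -0.0425 m and x of fence_toe in the frame of plate between -0.06 and -0.0425 m and y of square in the frame of plate between -0.2 and 0 m and z of square in the frame of plate between 0.033 and 0.044 m and angle between square's own z axis and vertical below 0.08 rad and contact force between the fingers and square above 1 N), for 0.1 s.
At the end, for the whole second after the job is handed in: Fence face within 2 mm of the board's near edge and blade edge within 2 mm of the batten's right edge, at both ends, each pressing over 1 N; batten square within 0.02 rad; blade flat on the board (3 mm, 0.03 rad); fingers gripping the square over 3 N; square still (x of fence_heel in the frame of plate between -0.0465 and -0.0425 m and x of fence_toe in the frame of plate between -0.0465 and -0.0425 m and y of blade_heel in the frame of batten between -0.034 and -0.03 m and y of blade_tip in the frame of batten between -0.034 and -0.03 m and value of joint nail between -0.02 and 0.02 rad and z of square in the frame of plate between 0.035 and 0.041 m and angle between square's own z axis and vertical below 0.03 rad and contact force between fence and plate above 1 N and contact force between square and batten above 1 N and contact force between the fingers and square above 3 N and linear speed of square below 0.01 m/s); the arm keeps its last pose, push and grip.
It fails at once if the hammer is moved more than 30 mm (distance of hammer from where it was at the start of the episode above 0.03 m).
It fails at once if the tape measure is moved more than 30 mm (distance of tape from where it was at the start of the episode above 0.03 m).
It fails at once if the nail box is moved more than 30 mm (distance of nailbox from where it was at the start of the episode above 0.03 m).
It also fails if it takes over 54 s, if anything falls off the work surface, if the arm or the gripper's body presses on something with over 40 N, if the wrist force passes 120 N, or if a joint passes its speed limit or range.

## Working session

There is one attempt and no reset: what is moved stays moved. The work goes in short steps, Python scripts to look and compute and a tool call to move; the robot and the scene stay as the last step left them, time stands still between calls to the robot, and variables do not carry over. Pictures are saved under pics/ and viewed, about 8 in all and at most 12, crops included, and the job is handed in when it is done.

Besides the shell and the picture viewer there is one more tool, called after "Emit:" as a command line: name --argument value ..., lists and objects as JSON in quotes. move_arm: Moves the arm, as the interface text tells. Its arguments: {"type":"object","properties":{"motion":{"type":"array","items":{"type":"array"}}},"required":["motion"]}

```bash
mkdir -p pics; python3 - <<'E'
from bench import monitor, viewer, workorder, spotter
import cv2,numpy as np
o=monitor.get_obs();print(o)
for c in("scene","top"):
    im=viewer.camera(c);cv2.imwrite(f"pics/{c}0.png",im);k=viewer.calibration(c);print(c,k['fovy'],k['cx'],k['cy'],np.round(k['extrinsics'],4).tolist())
for n in("square","fence","offcut","plate","batten","nailbox","tape","hammer"):
    for r in spotter.search_frame("top",n)[:2]: print(n,round(r['score'],2),np.round(np.array(r['centre'])*[640,480],1))
E
```

```text
{'time_s': 0.0, 'q': array([-1.49230333e+00,  1.81552202e-01,  1.60800712e+00,  2.26177276e-05,
        1.35381059e+00, -2.06304898e-01]), 'dq': array([-0.00046664, -0.00035709,  0.00121702, -0.00315762,  0.00199737,
       -0.00066204]), 'joint_efforts': array([ 2.71974869e-06, -4.44868898e+01, -3.51337373e+01, -4.50720881e-04,
        9.00714513e-03,  1.71938274e-05]), 'eef_pos': array([ 0.16153149, -0.55128096,  0.2383783 ]), 'eef_rot': array([-8.86109294e-04,  9.89878347e-01,  1.41915711e-01,  6.77689690e-05]), 'wrist_force': array([-0.28281927,  0.04706277, -0.65825735]), 'torque': array([-0.01375884,  0.01263001, -0.0020633 ]), 'opening': 0.9998729600090324}
scene 49.177195414521066 315.24917939729056 245.02539883557444 [[0.1455, 0.6953, -0.7038, 1.4353], [0.9892, -0.1158, 0.0901, -0.1225], [-0.0188, -0.7093, -0.7047, 0.9475], [0.0, 0.0, 0.0, 1.0]]
top 47.02285840172619 326.9188071120172 233.39234297962543 [[-0.005, -0.9933, 0.1153, 0.4089], [-1.0, 0.0049, -0.0013, -0.0464], [0.0008, -0.1153, -0.9933, 1.1951], [0.0, 0.0, 0.0, 1.0]]
square 0.79 [454.8 263.2]
square 0.31 [397.7 145.9]
fence 0.91 [457.3 280.5]
fence 0.17 [453.  260.1]
offcut 0.56 [493. 255.]
plate 0.64 [207.8 187.4]
batten 0.78 [227.9 153.5]
nailbox 0.78 [236.  304.5]
tape 0.96 [159.  316.2]
hammer 0.18 [491.6 253.5]
```

View pics/top0.png

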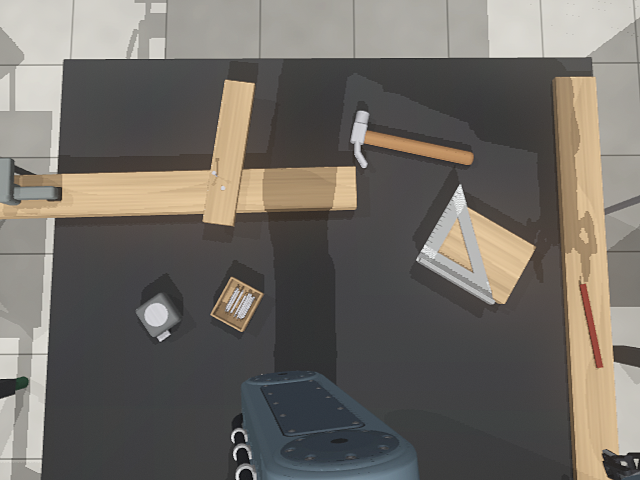

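View pics/scene0.png

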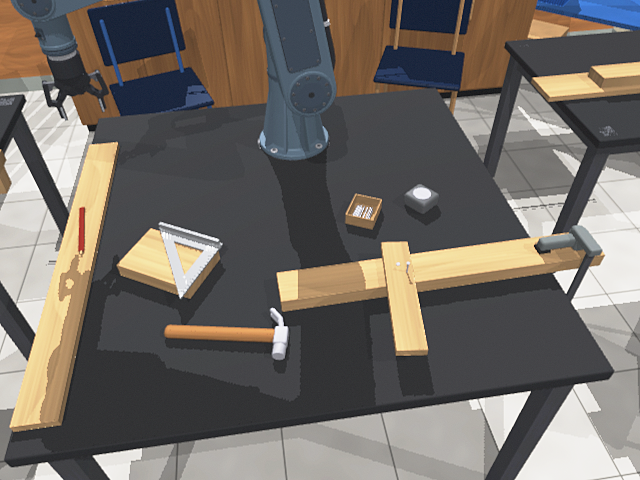

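```bash
cat > h.py <<'E'
import numpy as np
from bench import viewer
def ray(c):
    k=viewer.calibration(c);f=240/np.tan(np.radians(k['fovy']/2));return k,f,np.array(k['extrinsics'])
def p2w(c,px,z):
    k,f,E=ray(c);px=np.atleast_2d(px)
    d=np.c_[(px[:,0]-k['cx'])/f,(px[:,1]-k['cy'])/f,np.ones(len(px))]@E[:3,:3].T
    return E[:3,3]+d*((z-E[2,3])/d[:,2])[:,None]
def w2p(c,P):
    k,f,E=ray(c);q=(np.atleast_2d(P)-E[:3,3])@E[:3,:3]
    return q[:,:2]/q[:,2:]*f+[k['cx'],k['cy']]
E
python3 - <<'E'
import cv2,numpy as np
t=cv2.imread('pics/top0.png')
a=cv2.resize(t[170:320,400:550],(600,600),interpolation=cv2.INTER_CUBIC)
cv2.imwrite('pics/c1.png',a)
b=cv2.resize(t[70:230,190:390],(800,640),interpolation=cv2.INTER_CUBIC)[:600]
cv2.imwrite('pics/c2.png',b)
E
```

```text
(no output)
```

View pics/c1.png

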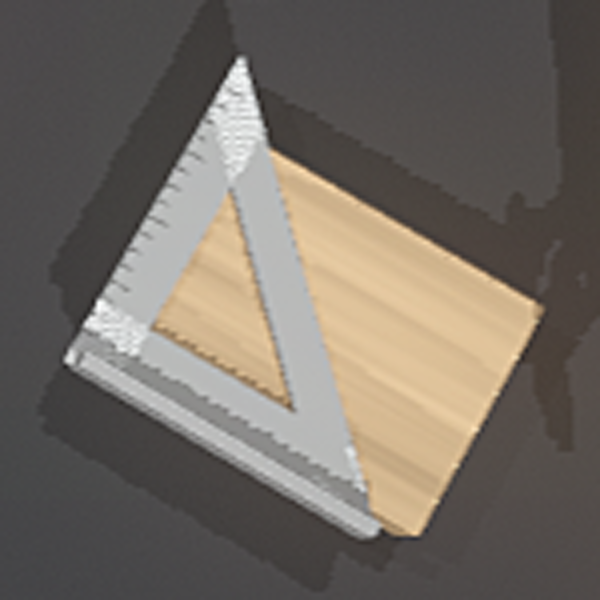

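View pics/c2.png

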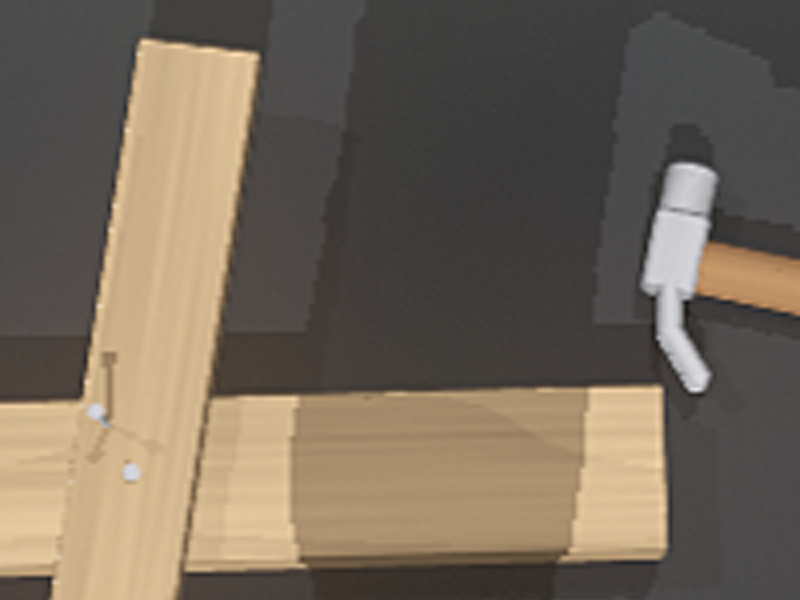

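```bash
python3 - <<'E'
import numpy as np
from h import *
a=lambda u,v:(400+u/4-.375,170+v/4-.375)
b=lambda u,v:(190+u/4-.375,70+v/4-.375)
def s(n,P,Q): d=Q-P;print(n,np.round(P,4),np.round(Q,4),'len',round(np.hypot(*d[:2])*1,4),'ang',round(np.degrees(np.arctan2(d[1],d[0])),2))
P=p2w('top',[a(243,57),a(368,500)],.043);s('tip-toe',*P)
P=p2w('top',[a(78,352),a(380,525)],.055);s('fence top inner',*P)
P=p2w('top',[a(67,360),a(368,538)],.055);s('fence top outer',*P)
P=p2w('top',[a(272,150),a(541,308)],.038);s('offcut far',*P)
P=p2w('top',[a(541,308),a(418,536)],.038);s('offcut right',*P)
P=p2w('top',[b(667,552),b(663,387)],.038);s('plate end',*P)
P=p2w('top',[b(185,567),b(667,552)],.038);s('plate near',*P)
P=p2w('top',[b(215,397),b(663,387)],.038);s('plate far',*P)
P=p2w('top',[b(180,600),b(260,54)],.057);s('batten R',*P)
P=p2w('top',[b(140,40),b(260,54)],.057);s('batten far',*P)
P=p2w('top',[b(132,470),b(96,411)],.057);s('nails',*P)
E
```

```text
tip-toe [ 0.6472 -0.3321  0.043 ] [ 0.413  -0.3893  0.043 ] len 0.2411 ang -166.28
fence top inner [ 0.4898 -0.2386  0.055 ] [ 0.4002 -0.3914  0.055 ] len 0.1771 ang -120.4
fence top outer [ 0.4857 -0.2328  0.055 ] [ 0.3936 -0.3849  0.055 ] len 0.1779 ang -121.19
offcut far [ 0.5979 -0.3471  0.038 ] [ 0.513  -0.4858  0.038 ] len 0.1627 ang -121.46
offcut right [ 0.513  -0.4858  0.038 ] [ 0.3943 -0.416   0.038 ] len 0.1377 ang 149.56
plate end [ 0.598  -0.1108  0.038 ] [ 0.6874 -0.1096  0.038 ] len 0.0894 ang 0.73
plate near [0.5912 0.1449 0.038 ] [ 0.598  -0.1108  0.038 ] len 0.2558 ang -88.48
plate far [0.6831 0.1301 0.038 ] [ 0.6874 -0.1096  0.038 ] len 0.2398 ang -88.97
batten R [0.5708 0.1441 0.057 ] [0.8662 0.1055 0.057 ] len 0.2979 ang -7.46
batten far [0.8743 0.1699 0.057 ] [0.8662 0.1055 0.057 ] len 0.065 ang -97.17
nails [0.6398 0.1703 0.057 ] [0.6714 0.1897 0.057 ] len 0.0371 ang 31.59
```

```bash
cat >> h.py <<'E'
from scipy.spatial.transform import Rotation as R
from bench import monitor
def pose():
    o=monitor.get_obs();q=o['eef_rot'];return o,o['eef_pos'],R.from_quat([q[1],q[2],q[3],q[0]])
def cmd(p,yaw,cur=None):
    "row for TCP at p, pointing down, tool x at yaw deg; cur=(pos,Rot)"
    o,P,T=pose()
    if cur: P,T=cur
    y=np.radians(yaw);G=R.from_matrix(np.array([[np.cos(y),np.sin(y),0],[np.sin(y),-np.cos(y),0],[0,0,-1]]))
    print('shift',np.round(T.inv().apply(np.array(p)-P)/.06,3),'turn',np.round(np.degrees((T.inv()*G).as_rotvec())/8,3),'err mm',np.round((np.array(p)-P)*1e3,1),'F',np.round(o['wrist_force'],1),'t',round(o['time_s'],2),'op',round(float(o['opening']),3))
E
python3 -c "
from h import *
cmd([.4464,-.305,.12],59)"
```

```text
shift [ 5.712 -2.615  1.988] turn [-0.    -0.    -5.335] err mm [ 284.8  246.8 -119.3] F [0.4 0.2 0.9] t 0.5 op 0.999
```

Emit:
move_arm --motion '[[[5.71, -2.61, 1.0], [0, 0, -5.33], 40], [[5.71, -2.61, 1.0], [0, 0, -5.33], 40], [[5.71, -2.61, 1.0], [0, 0, -5.33], 40], [[5.71, -2.61, 1.0], [0, 0, -5.33], 40], [[5.71, -2.61, 1.0], [0, 0, -5.33], 40], [[5.71, -2.61, 1.0], [0, 0, -5.33], 40], [[5.71, -2.61, 1.99], [0, 0, -5.33], 40], [[5.71, -2.61, 1.99], [0, 0, -5.33], 40], [[5.71, -2.61, 1.99], [0, 0, -5.33], 40], [[5.71, -2.61, 1.99], [0, 0, -5.33], 40]]'

```text
time_s: 1.75
eef_pos: [0.4471, -0.3073, 0.1224]
eef_rot: [0.002, 0.871, 0.491, 0.0]
wrist_force: [-0.3, 0.8, 0.1]
opening: 0.4
```

```bash
python3 - <<'E'
from h import *
import cv2
cmd([.4464,-.305,.054],59)
im=viewer.camera('scene');cv2.imwrite('pics/s1.png',cv2.resize(im[180:320,100:260],(800,700),interpolation=cv2.INTER_CUBIC)[:600])
E
```

```text
shift [ 0.029 -0.034  1.14 ] turn [ 0.029  0.009 -0.016] err mm [ -0.7   2.3 -68.4] F [-0.3  0.8  0.1] t 1.75 op 0.4
```

View pics/s1.png

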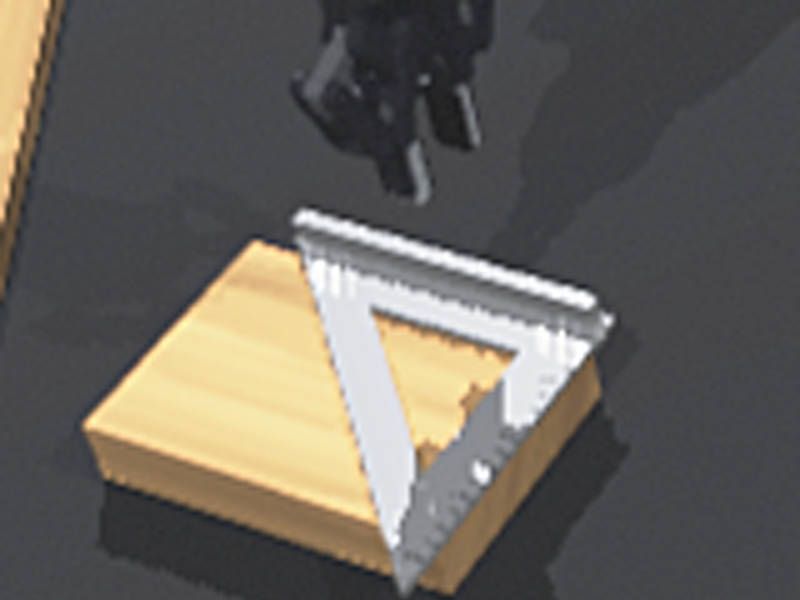

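```bash
python3 - <<'E'
from h import *
y=np.radians(-31);x_=np.array([np.cos(y),np.sin(y),0]);y_=np.array([-np.sin(y),np.cos(y),0]);c=np.array([.4423,-.3119,.055])
for a in(-4.5,4.5):
  for b in(-87,87): print(a,b,(w2p('scene',c+a/1e3*x_+b/1e3*y_)[0]-[100,180])*5+2)
for p in([159.5,222.5],[219.5,239.5]): print(p2w('scene',p,.055))
E
```

```text
-4.5 -87 [307.03436645 207.58405984]
-4.5 87 [604.06370872 294.63874445]
4.5 -87 [296.83607199 218.67205441]
4.5 87 [594.82461425 306.55244877]
[[ 0.39835418 -0.38764596  0.055     ]]
[[ 0.4863429  -0.23729139  0.055     ]]
```

Emit:
move_arm --motion '[[[0.03, -0.03, 0.6], [0, 0, 0], 40], [[0.03, -0.03, 1.0], [0, 0, 0], 40], [[0.03, -0.03, 1.15], [0, 0, 0], 40], [[0.03, -0.03, 1.15], [0, 0, 0], 40], [[0.03, -0.03, 1.15], [0, 0, 0], 25], [[0.03, -0.03, 1.15], [0, 0, 0], 18], [[0.03, -0.03, 1.15], [0, 0, 0], 0], [[0.03, -0.03, 1.15], [0, 0, 0], 0], [[0.03, -0.03, 1.15], [0, 0, 0], 0], [[0.03, -0.03, 1.15], [0, 0, 0], 0]]'

```text
time_s: 3.05
eef_pos: [0.4464, -0.3035, 0.052]
eef_rot: [0.001, 0.871, 0.492, 0.0]
wrist_force: [-0.6, 0.7, 6.3]
opening: 0.083
```

```bash
python3 - <<'E'
from h import *
cmd([.4464,-.305,.16],59)
E
```

```text
shift [-0.023  0.017 -1.799] turn [ 0.013  0.004 -0.005] err mm [  0.   -1.5 108. ] F [-0.6  0.7  6.3] t 3.05 op 0.083
```

Emit:
move_arm --motion '[[[0, 0, -0.1], [0, 0, 0], 0], [[0, 0, -0.4], [0, 0, 0], 0], [[0, 0, -0.9], [0, 0, 0], 0], [[0, 0, -1.4], [0, 0, 0], 0], [[0, 0, -1.8], [0, 0, 0], 0], [[0, 0, -1.8], [0, 0, 0], 0], [[0, 0, -1.8], [0, 0, 0], 0]]'

```text
time_s: 3.92
eef_pos: [0.4454, -0.3024, 0.1584]
eef_rot: [-0.0, 0.871, 0.492, -0.0]
wrist_force: [0.7, 1.2, -1.8]
opening: 0.082
```

```bash
python3 - <<'E'
from h import *
import cv2
cmd([.5,-.1,.16],91.2)
im=viewer.camera('scene');cv2.imwrite('pics/s2.png',cv2.resize(im[150:300,110:270],(800,750),interpolation=cv2.INTER_CUBIC)[:600])
E
```

```text
shift [ 3.36  -0.959 -0.025] turn [-5.00e-03 -3.00e-03 -4.03e+00] err mm [ 54.6 202.4   1.6] F [ 0.7  1.2 -1.8] t 3.92 op 0.082
```

View pics/s2.png

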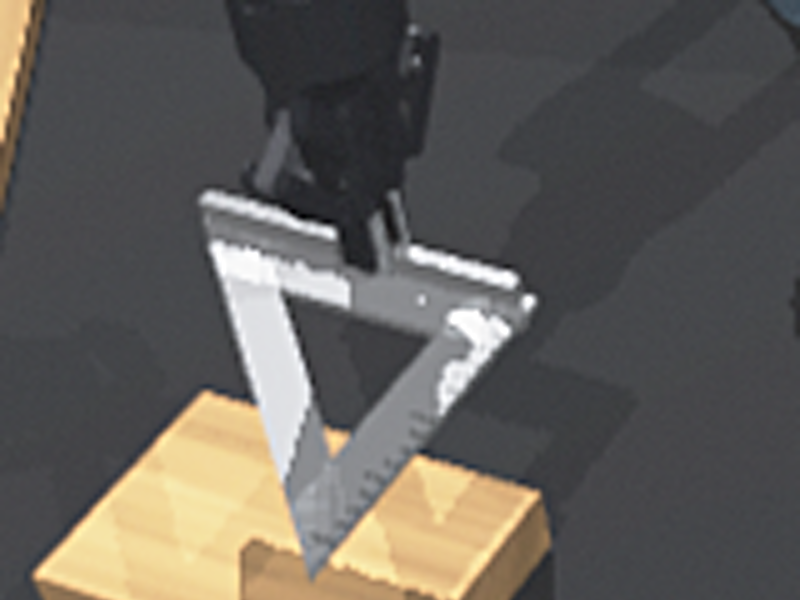

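```bash
python3 - <<'E'
from h import *
cmd([.5835,.0038,.158],91.2)
cmd([.5835,.0038,.085],91.2)
E
```

```text
shift [ 5.558e+00 -6.530e-01  1.000e-03] turn [-0.013 -0.008 -4.03 ] err mm [1.384e+02 3.059e+02 2.000e-01] F [ 1.   0.1 -1.9] t 3.98 op 0.078
shift [ 5.557 -0.651  1.218] turn [-0.013 -0.008 -4.03 ] err mm [138.4 305.9 -72.8] F [ 1.   0.1 -1.9] t 3.98 op 0.078
```

Emit:
move_arm --motion '[[[0.8, -0.1, 0], [0, 0, -0.6], 0], [[1.6, -0.2, 0], [0, 0, -1.2], 0], [[2.4, -0.3, 0], [0, 0, -1.8], 0], [[3.2, -0.4, 0], [0, 0, -2.4], 0], [[4.0, -0.5, 0], [0, 0, -3.0], 0], [[4.8, -0.6, 0], [0, 0, -3.6], 0], [[5.55, -0.65, 0], [0, 0, -4.03], 0], [[5.55, -0.65, 0.6], [0, 0, -4.03], 0], [[5.55, -0.65, 1.2], [0, 0, -4.03], 0], [[5.55, -0.65, 1.2], [0, 0, -4.03], 0]]'

```text
time_s: 5.22
eef_pos: [0.5803, 0.0035, 0.0824]
eef_rot: [-0.004, 0.7, 0.715, -0.003]
wrist_force: [0.5, 0.4, -0.7]
opening: 0.082
```

```bash
python3 - <<'E'
from h import *
import cv2
cmd([.5835,.0038,.07],91.2)
o,P,T=pose()
im=viewer.camera('scene')
# predicted blade corners (top face), TCP at fence centre x, y=-85, blade top 9mm under TCP
x=np.array([np.cos(np.radians(1.2)),np.sin(np.radians(1.2)),0]);y=np.array([-x[1],x[0],0])
O=P+.0045*x+.085*y-[0,0,.009]
S=np.array([O,O+.18*x,O-.18*y])
print(w2p('scene',S))
n=np.array([.638,.170,.038])
L=np.array([n-.0445*x-.28*y,n-.0445*x+.1*y]);print(L)
s=4;c0=np.array([250,170])
cr=cv2.resize(im[170:320,250:450],None,fx=s,fy=s,interpolation=cv2.INTER_CUBIC)
tr=lambda Q:((w2p('scene',Q)-c0)*s+1.5).astype(np.int32)
cv2.polylines(cr,[tr(S)],True,(0,0,255),1);cv2.polylines(cr,[tr(L)],False,(255,0,0),1)
cv2.imwrite('pics/s3.png',cr)
im=viewer.camera('top');cv2.imwrite('pics/t3.png',cv2.resize(im[80:280,190:400],(630,600),interpolation=cv2.INTER_CUBIC))
E
```

```text
shift [0.004 0.056 0.206] turn [-0.068 -0.015  0.002] err mm [  3.2   0.3 -12.4] F [ 0.5  0.4 -0.7] t 5.22 op 0.082
[[358.23721531 246.2481856 ]
 [377.28962164 305.3894639 ]
 [282.35538455 256.38537937]]
[[ 0.59937364 -0.11087053  0.038     ]
 [ 0.59141552  0.26904613  0.038     ]]
```

View pics/s3.png

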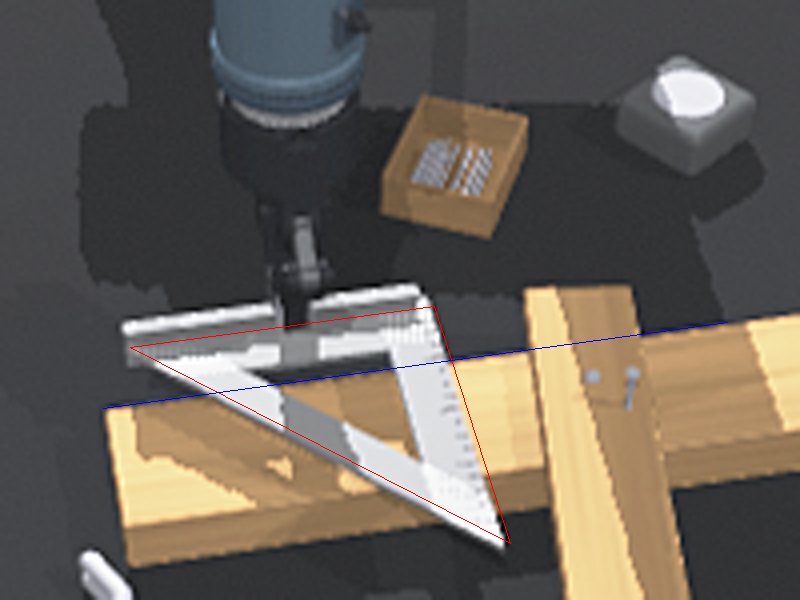

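Emit:
move_arm --motion '[[[0, 0.03, 0.2], [0, 0, 0], 0], [[0, 0.03, 0.35], [0, 0, 0], 0], [[0, 0.03, 0.45], [0, 0, 0], 0], [[0, 0.03, 0.45], [0, 0, 0], 0], [[0, 0.03, 0.45], [0, 0, 0], 0]]'

```text
time_s: 5.95
eef_pos: [0.586, 0.0026, 0.0601]
eef_rot: [0.0, 0.7, 0.714, 0.0]
wrist_force: [-0.2, -0.1, -1.3]
opening: 0.083
```

```bash
python3 - <<'E'
from h import *
cmd([.5835,.0038,.052],91.2)
E
```

```text
shift [ 0.021 -0.042  0.135] turn [ 0.002  0.    -0.   ] err mm [-2.5  1.2 -8.1] F [-0.2 -0.1 -1.3] t 5.95 op 0.083
```

Emit:
move_arm --motion '[[[0, 0, 0.07], [0, 0, 0], 0], [[0, 0, 0.13], [0, 0, 0], 0], [[0, 0, 0.15], [0, 0, 0], 0], [[0, 0, 0.15], [0, 0, 0], 0]]'

```text
time_s: 6.45
eef_pos: [0.5863, 0.0026, 0.052]
eef_rot: [0.0, 0.7, 0.715, 0.0]
wrist_force: [-3.8, -0.8, 7.3]
opening: 0.083
```

```bash
python3 - <<'E'
from h import *
cmd([.595,.0038,.052],91.2)
E
```

```text
shift [0.017 0.145 0.001] turn [0.006 0.002 0.001] err mm [ 8.7  1.2 -0. ] F [-3.8 -0.8  7.3] t 6.45 op 0.083
```

Emit:
move_arm --motion '[[[0, 0.05, 0], [0, 0, 0], 0], [[0, 0.08, 0], [0, 0, 0], 0], [[0, 0.11, 0], [0, 0, 0], 0], [[0, 0.11, 0], [0, 0, 0], 0]]'

```text
time_s: 6.95
eef_pos: [0.5933, 0.0026, 0.0521]
eef_rot: [0.001, 0.7, 0.715, 0.0]
wrist_force: [-2.2, 0.5, 7.8]
opening: 0.081
```

```bash
python3 - <<'E'
from h import *
cmd([.595,.0038,.052],91.2)
print(pose()[0]['torque'])
E
```

```text
shift [0.02  0.029 0.002] turn [0.011 0.003 0.001] err mm [ 1.7  1.2 -0.1] F [-2.2  0.5  7.8] t 6.95 op 0.081
[-0.00813041  0.37691336  0.04902325]
```

Friction only so far (Fx −2.2 N); continue to contact.

Emit:
move_arm --motion '[[[0, 0.02, 0], [0, 0, 0], 0], [[0, 0.04, 0], [0, 0, 0], 0], [[0, 0.05, 0], [0, 0, 0], 0], [[0, 0.05, 0], [0, 0, 0], 0]]'

```text
time_s: 7.45
eef_pos: [0.5939, 0.0026, 0.0521]
eef_rot: [-0.001, 0.699, 0.715, -0.002]
wrist_force: [-12.1, -1.3, 16.0]
opening: 0.083
```

Emit:
move_arm --motion '[[[0.1, 0, 0], [0, 0, 0], 0], [[0.2, 0, 0], [0, 0, 0], 0], [[0.3, 0, 0], [0, 0, 0], 0], [[0.4, 0, 0], [0, 0, 0], 0], [[0.5, 0, 0], [0, 0, 0], 0], [[0.6, 0, 0], [0, 0, 0], 0], [[0.68, 0, 0], [0, 0, 0], 0], [[0.74, 0, 0], [0, 0, 0], 0], [[0.74, 0, 0], [0, 0, 0], 0]]'

```text
time_s: 8.57
eef_pos: [0.5929, 0.0447, 0.0521]
eef_rot: [-0.0, 0.699, 0.715, -0.003]
wrist_force: [-13.5, -11.6, 15.7]
opening: 0.078
```

```bash
python3 - <<'E'
from h import *
cmd([.593,.0517,.052],91.3)
print(pose()[0]['torque'])
E
```

```text
shift [0.117 0.004 0.001] turn [-0.032  0.029 -0.007] err mm [ 0.1  7.  -0.1] F [-13.5 -11.6  15.7] t 8.57 op 0.078
[-1.77083005  2.15568643  0.03906603]
```

Emit:
move_arm --motion '[[[0.04, 0, 0], [0, 0, 0], 0], [[0.08, 0, 0], [0, 0, 0], 0], [[0.11, 0, 0], [0, 0, 0], 0], [[0.14, 0, 0], [0, 0, 0], 0], [[0.14, 0, 0], [0, 0, 0], 0], [[0.14, 0, 0], [0, 0, 0], 0]]'

```text
time_s: 9.32
eef_pos: [0.5928, 0.0527, 0.0521]
eef_rot: [-0.0, 0.699, 0.715, -0.003]
wrist_force: [-13.4, -12.0, 16.4]
opening: 0.082
```

```bash
python3 - <<'E'
from h import *
import cv2
cmd([.593,.0517,.052],91.3)
print(pose()[0]['torque'])
im=viewer.camera('scene');cv2.imwrite('pics/s4.png',cv2.resize(im[190:370,290:450],(640,720),interpolation=cv2.INTER_CUBIC)[:600])
E
```

```text
shift [-0.017  0.004  0.001] turn [-0.032  0.032 -0.009] err mm [ 0.2 -1.  -0.1] F [-13.4 -12.   16.4] t 9.32 op 0.082
[-1.94215898  2.1652684  -0.01163254]
```

View pics/s4.png

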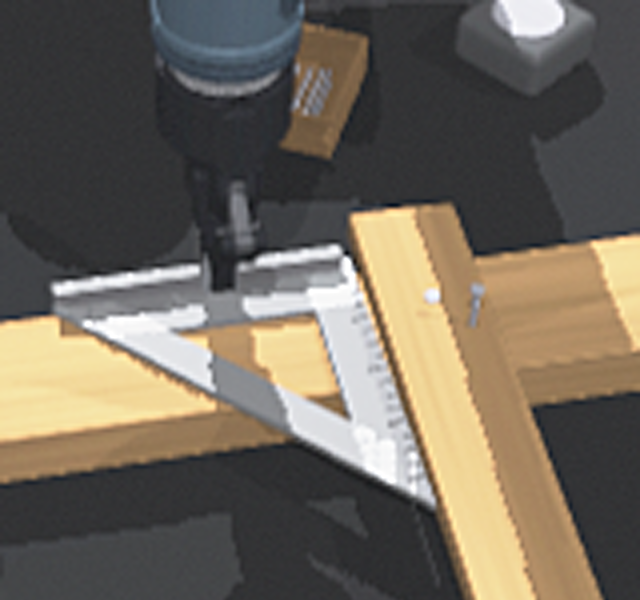

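Emit:
move_arm --motion '[[[0.03, 0, 0], [0, 0, 0], 0], [[0.06, 0, 0], [0, 0, 0], 0], [[0.06, 0, 0], [0, 0, 0], 0], [[0.06, 0, 0], [0, 0, 0], 0]]'

```text
time_s: 9.88
eef_pos: [0.5927, 0.0559, 0.0521]
eef_rot: [0.0, 0.699, 0.715, -0.003]
wrist_force: [-13.1, -13.6, 15.5]
opening: 0.08
```

Emit:
move_arm --motion '[[[0.03, 0, 0], [0, 0, 0], 0], [[0.06, 0, 0], [0, 0, 0], 0], [[0.06, 0, 0], [0, 0, 0], 0], [[0.06, 0, 0], [0, 0, 0], 0]]'

```text
time_s: 10.38
eef_pos: [0.5927, 0.0562, 0.0521]
eef_rot: [0.002, 0.699, 0.715, -0.005]
wrist_force: [-14.0, -27.1, 15.6]
opening: 0.082
```

```bash
python3 - <<'E'
from h import *
import cv2
cmd([.593,.0517,.052],91.3)
print(pose()[0]['torque'])
im=viewer.camera('top');cv2.imwrite('pics/t4.png',cv2.resize(im[70:250,190:340],(600,720),interpolation=cv2.INTER_CUBIC)[:600])
E
```

```text
shift [-0.074  0.004  0.002] turn [-0.037  0.071 -0.009] err mm [ 0.3 -4.5 -0.1] F [-14.  -27.1  15.6] t 10.38 op 0.082
[-4.34191607  2.37843693  0.12724847]
```

View pics/t4.png

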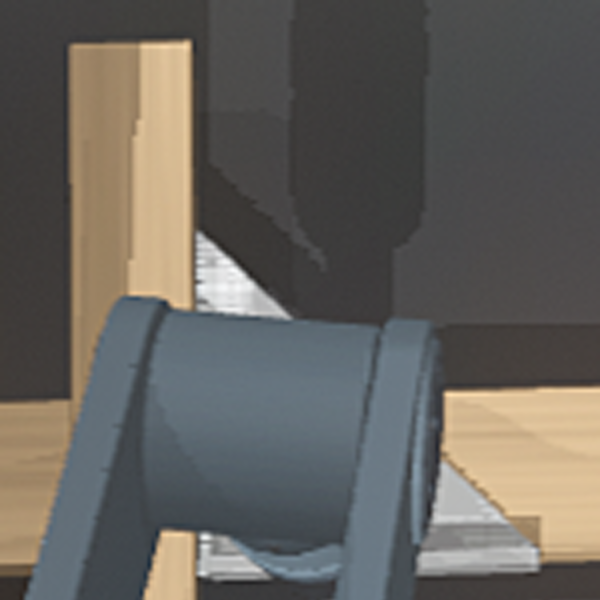

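```bash
python3 - <<'E'
from h import *
b=lambda u,v:(190+u/4-.375,70+v/4-.375)
def s(n,P,Q): d=Q-P;print(n,np.round(P,4),np.round(Q,4),round(np.hypot(*d[:2]),4),'ang',round(np.degrees(np.arctan2(d[1],d[0])),2))
s('batten R',*p2w('top',[b(196,300),b(192,40)],.057))
s('batten R long',*p2w('top',[b(198,590),b(192,40)],.057))
s('batten far',*p2w('top',[b(71,43),b(192,40)],.057))
s('blade edge',*p2w('top',[b(202,545),b(196,230)],.043))
s('fence top outer',*p2w('top',[b(200,579),b(540,571)],.055))
s('plate far',*p2w('top',[b(5,402),b(600,386)],.038))
E
```

```text
batten R [0.7311 0.1379 0.057 ] [0.8742 0.142  0.057 ] 0.1432 ang 1.63
batten R long [0.5761 0.1348 0.057 ] [0.8742 0.142  0.057 ] 0.2982 ang 1.38
batten far [0.8728 0.2069 0.057 ] [0.8742 0.142  0.057 ] 0.0649 ang -88.79
blade edge [0.6021 0.1353 0.043 ] [0.7736 0.1407 0.043 ] 0.1716 ang 1.83
fence top outer [0.5822 0.1342 0.055 ] [ 0.5855 -0.0434  0.055 ] 0.1776 ang -88.92
plate far [0.6809 0.2424 0.038 ] [ 0.6882 -0.0759  0.038 ] 0.3184 ang -88.7
```

Emit:
move_arm --motion '[[[0.01, 0.01, 0], [0, 0, 0], 0], [[0.01, 0.01, 0], [0, 0, 0], 0], [[0.01, 0.01, 0], [0, 0, 0], 0], [[0.01, 0.01, 0], [0, 0, 0], 0]]'

```text
time_s: 10.92
eef_pos: [0.5927, 0.0562, 0.0521]
eef_rot: [0.002, 0.7, 0.715, -0.006]
wrist_force: [-16.3, -28.6, 17.9]
opening: 0.083
```

```bash
python3 - <<'E'
from h import *
from bench import workorder
cmd([.5927,.0562,.0521],91.3)
print(workorder.hand_in())
E
```

```text
shift [ 0. -0. -0.] turn [-0.047  0.076 -0.01 ] err mm [-0.  0.  0.] F [-16.3 -28.6  17.9] t 10.93 op 0.083
the job is handed in; nothing more can be done
None
```

I gripped the square by its fence, lifted it off the offcut, turned it about 32° and hooked it over the board's near edge. I then pressed it into the corner, which swung the batten true. I handed the job in at 10.9 s, still gripping and pressing; the hand-in gave no verdict.

- **Pressing:** the tool had come to a firm stop. The wrist read about 16 N along the board normal, 29 N toward the batten (roughly half of it friction) and 18 N downward.
- **Grip:** the fingers stood steady on the fence at opening 0.08. That is about 7 mm by the stroke figure, less than the fence's 9 mm. The square lifted and held without slipping.
- **Squareness:** in the top picture, the batten measured about 1.2–1.6°, the fence 1.1° and the board 1.2–1.3° in the same frame. They agree within picture accuracy, about 0.3°. The blade edge read 1.8°, a little high, but it was partly hidden by the arm.
- **Tilt:** the tool was about 0.7° (0.012 rad) off vertical. I took the blade's flatness from this and the downward force and did not measure it directly.
- **Bystanders:** the route stayed clear of the hammer, tape and nail box and no unexpected force showed. I did not measure their positions again at the end.

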